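# Roll out and dwell-press a phone glass on a tilting bonding cradle

### The job

Press down the newly glued phone glass in the bonding cradle: take the cradle's handle bar and tilt the bed so that the loose white roller runs over the whole glass until it has wholly left it on the far side, without banging into either end stop, then bring it back to rest between the two pointers of the index clip and keep it there, within 15 mm, for at least 5 seconds. Move the roller only by tilting the bed, do not touch the roller or shift the clip, and leave everything else on the bench where it is; the program finishes while still holding the bar, the bed near level and the roller resting at the pointers.

Things in the scene. Friction and masses are not known exactly. Their poses are not given: they have to be found in the camera images.
- stand: Fixed aluminium stand of the bonding cradle: base plate 190 x 300 x 12 mm, two cheeks up to 100 mm carry the tilting bed. Origin: centre of the plate's underside, on the bench. x is the direction of the level hinge axis, which passes 80 mm above the origin; y runs along the bed, handle bar at the -y end, far end at +y; z up.
- bed (a joint): Tilt of the bed about its hinge, rad: 0 level, + handle bar raised (the roller then runs to the far, +y, end), - bar lowered. Range -0.1 to 0.1. The bed (1.3 kg, heavier at the bar) falls to -0.1 when nobody holds it, and starts there. Hinge almost free (damping 0.15 N m s/rad), no spring; holding it takes 2 to 5.5 N at the bar, most with the roller at the bar end.
- bed_pivot (a point): Middle of the bed's running surface, 10 mm above the hinge axis; axes as the stand's but tilting with the bed (y along the channel to the far end). Channel 78 mm wide, side rims 14 mm above the surface; bed 104 mm wide, 400 mm long, 12 mm thick. The dark phone glass, 71 x 158 mm, lies flush, centred here: its edges are at y = -79 and +79 mm.
- bar (a point): Middle of the steel handle bar: round, 14 mm diameter, parallel to the hinge, 84 mm free length between its side arms, 255 mm from the hinge axis on the -y side, 4 mm above it when level; 48 mm free between bar and bed end, open bench below. Bar axis 59 mm above the bench at the start, 84 mm when level. Axes as bed_pivot's.
- roller: Loose white rubber-covered roller, radius 22 mm, length 70 mm, about 0.3 kg, lying across the channel. Origin: its centre, 22 mm above the running surface; its y and z axes turn as it rolls. Starts at rest on the bar-end stop. It rolls without slipping: 7.0 m/s2 along the bed per rad of tilt, less rolling resistance: from rest it moves only beyond about 0.008 rad (varies with friction).
- mark (a point): The mark: midpoint, on the running surface, between the two facing pointers of the black index clip, a 16 mm wide strap that goes under the bed and up over both side rims. Axes as bed_pivot's. The clip sits stiffly clamped somewhere from 60 mm on the bar side to 60 mm on the far side of the bed's middle.
- stop_bar (a point): Black end stop across the channel at the bar end, 20 mm thick, 34 mm tall; its face is 170 mm from the bed's middle, so the roller's centre stops at -148 mm. The point lies on its inner face, 22 mm above the running surface.
- stop_far (a point): The same kind of stop, its inner face, at the far end; the roller's centre stops against it at +148 mm. Hitting a stop faster than 0.15 m/s counts as a bang.
- bottle: Bystander: white plastic bottle, 60 mm diameter, 160 mm tall, origin under its centre.
- tape: Bystander: roll of black tape, 90 mm diameter, 22 mm tall, origin under its centre.
- driver: Bystander: blue-handled screwdriver lying along its x, beyond the cradle.
- carton: Bystander: white phone carton 170 x 100 x 50 mm, origin under its centre.
- phone: Bystander: black phone 158 x 74 x 8 mm lying beyond the cradle, origin under its centre.
- mouse: Bystander: black round puck-shaped pointing device, 62 mm diameter, 34 mm tall, origin under its centre.
Mind the look-alikes: they are no part of the job. Leave any turquoise look-alike of the roller alone.

How it is judged:
By the outcome, as a careful person would: the job done as asked, in the order asked, and still so for the second after the job is handed in, while the arm keeps its last pose, push and grip.
It also fails if it takes over 61 s, if anything falls off the work surface, if the arm or the gripper's body presses on something with over 40 N, if the wrist force passes 120 N, or if a joint passes its speed limit or range.

### The arm

A 6-joint arm with a two-finger parallel gripper is mounted at the origin on the work surface. World frame = base frame: x ahead of the robot, y to its left, z up, the work surface at z = 0. Lengths are in m, angles in rad, forces in N, time in s.
With the tool pointing down it reaches from about 0.275 to 0.825 m from the base axis. Payload 4.9 kg.
Tool frame: the origin (TCP) lies at the very end of the fingers, on their centre line; the grasp point (between the pads) lies 19 mm behind it; z points along the fingers, y is the line along which they close (so a half turn about z gives the same grasp; the last joint's range is limited). The gripper opens to 85 mm and grips with 20 to 120 N. Pads are 22 mm wide; open, the fingers measure 114 mm over their backs; the gripper's body (76 mm by 85 mm) begins 54 mm behind the grasp point. The pads swing forward as they close: fully open they stand 13 mm farther back than shut.
Start: joints at [-1.396, 0.326, -0.193, 1.052, 0, 1.437], TCP at [0.167, -0.524, 0.231] pointing down, gripper open.
Joint ranges: [-2.65, 2.65], [-0.97, 1.79], [-1.3, 1.35], [-1.93, 2.1], [-1.47, 1.37], [-3.14, 3.14]. Speed limits (rad/s): [2.57, 2.57, 3.14, 3.14, 3.14, 3.14].

### API

Orientations are given as a unit quaternion [w, x, y, z].
In Python, from rig import * gives the robot as it stands.
- The arm moves only by the tool move_arm, never from a script. Its argument "rows" is a list of rows, each an object with "xyz": the shift along the tool's x, y, z in cm, a list of three; "angular": the turn, a rotation vector about the tool's x, y, z in degrees, a list of three. In form: [{"xyz": [tx, ty, tz], "angular": [rx, ry, rz]}, ...]. A call has 1 to 10 rows; each row is the pose to reach, as a shift and turn from the pose commanded when the call began, along the tool's axes at that moment; what a row does not reach only later rows make up. A row lasts 1/8 s, in which the tool goes at most 62.5 mm and 10.7 degrees, less where a joint would pass 70% of its speed; a pose out of reach is approached as far as the arm can. A call with a gripper value outside its range is refused whole. "hand" is the closure, from 0 (fully open) to 1 (shut), set as the call begins (left out, the last holds). The fingers move at their own pace and stop on an object; "grip_force" is the grip in N (left out, the last holds). Time passes only in rows, so rows that repeat a pose let the fingers close. It gives the time, the measured TCP pose, the force, the opening and the grip force at its end, in the units of the state.
- observe(): the state, without advancing time (a new reading comes with each control period).
- capture(name): name is "scene" or "top"; returns the picture (400x640x3 uint8, red, green, blue); there is no depth.
- get_calibration(name): a dict with "intrinsics" (3x3 intrinsics, pixels), "position" and "rotation" of the camera in the world. Camera axes: x right, y up, looking along -z (the intrinsics and any distortion apply to the point x, -y, -z); pixel columns grow to the right and rows downward; lengths in m; the calibration is good to about 2 mm. A picture is of the moment at which its call begins. get_calibration takes no time and is no camera call.
- job_done(): hands the job in; it is judged then, once.
The state is a dict: "t": time; "joint_pos": joint angles; "dq": joint speeds; "effort": joint torques, N m; "eef_pos": TCP position; "tool_rot": TCP orientation; "ft_force": force on the tool from outside, world axes, zero at the start; "moment": the same for the moment, N m; "gripper_width": finger opening in m; "grip_force": force on a finger pad.
Only numpy, scipy, OpenCV 4.12 (cv2) and the standard library are available. Lean on these libraries where they do the work, as an engineer would, in place of code of your own. Each camera call takes 0.05 s, during which the arm holds its last target. There are 200 camera calls.

## Working session

There is one attempt and no reset: what is moved stays moved. The work goes in short steps, Python scripts to look and compute and a tool call to move; the robot and the scene stay as the last step left them, time stands still between calls to the robot, and variables do not carry over. Pictures are saved under pics/ and viewed, at most 10 in all, crops included, and the job is handed in when it is done.

Besides the shell and the picture viewer there is one more tool, called as name(argument=value, ...) on one line, values as JSON. move_arm: Moves the arm, as the interface text tells. Its arguments: {"type":"object","properties":{"rows":{"type":"array","items":{"type":"object","properties":{"xyz":{"type":"array","items":{"type":"number"}},"angular":{"type":"array","items":{"type":"number"}}}}},"hand":{"type":"number"},"grip_force":{"type":"number"}},"required":["rows"]}

```bash
mkdir -p pics; python3 - <<'E'
from rig import *
import cv2
for n in("scene","top"):
    cv2.imwrite(f"pics/{n}0.png",capture(n)[...,::-1]); c=get_calibration(n); print(n,c)
print(observe())
E
```

```text
scene {'intrinsics': array([[389.30321964,   0.        , 313.93109551],
       [  0.        , 389.30321964, 191.61896861],
       [  0.        ,   0.        ,   1.        ]]), 'position': array([1.19180068, 0.77662924, 0.98668244]), 'rotation': array([0.31326228, 0.13994039, 0.3773991 , 0.86014729])}
top {'intrinsics': array([[387.05504982,   0.        , 323.35075667],
       [  0.        , 387.05504982, 199.89249688],
       [  0.        ,   0.        ,   1.        ]]), 'position': array([0.37140428, 0.02318075, 1.3044322 ]), 'rotation': array([-0.7005893 , -0.03999968,  0.04339121,  0.71112014])}
{'t': 0.1, 'joint_pos': array([-1.39618241e+00,  3.26881754e-01, -1.93467193e-01,  1.05202092e+00,
       -1.57631475e-05,  1.43662126e+00]), 'dq': array([-0.00113701, -0.00300391,  0.0030595 , -0.00088648,  0.00031098,
        0.00048452]), 'effort': array([ 1.17476990e-03, -4.44239187e+01,  2.63037300e+01,  7.86502264e-03,
       -7.90278546e-05,  5.65307460e-06]), 'eef_pos': array([ 0.16707571, -0.52346152,  0.23057996]), 'tool_rot': array([-7.86450234e-04,  9.88104521e-01,  1.53781782e-01, -2.37869223e-05]), 'ft_force': array([ 0.58168347, -0.36578884,  0.18684949]), 'moment': array([ 0.01317843, -0.03111681, -0.00463173]), 'grip_force': 0.0, 'gripper_width': 0.08522823953253332}
```

View pics/scene0.png

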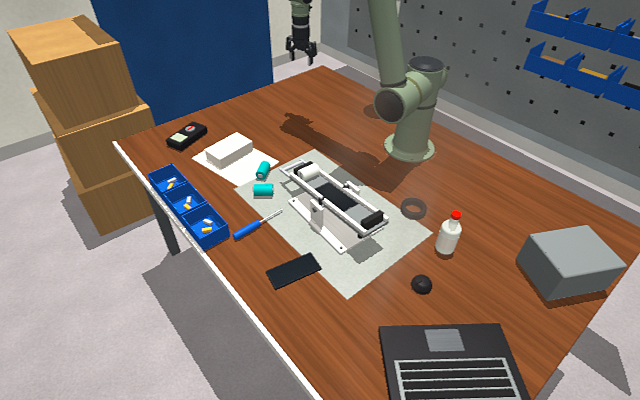

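View pics/top0.png

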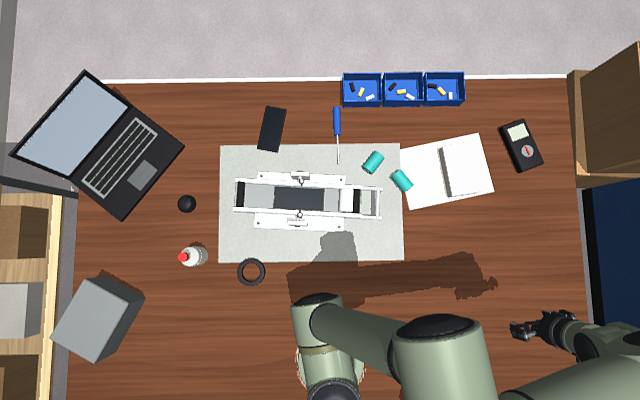

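The top view shows the cradle lying about along world y: bar at about (378,203), white roller at (347,199), dark glass in the middle at (300,199), and turquoise look-alikes at (373,161) and (402,181). I'll enlarge the cradle.

```bash
python3 - <<'E'
import cv2,numpy as np
a=cv2.imread("pics/top0.png")[165:240,225:390]
b=cv2.imread("pics/scene0.png")[140:260,265:400]
a=cv2.resize(a,None,fx=4.8,fy=4.8,interpolation=cv2.INTER_CUBIC)
cv2.imwrite("pics/c0.png",a)
cv2.imwrite("pics/c1.png",cv2.resize(b,None,fx=4.8,fy=4.8,interpolation=cv2.INTER_CUBIC))
E
```

```text
(no output)
```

View pics/c0.png

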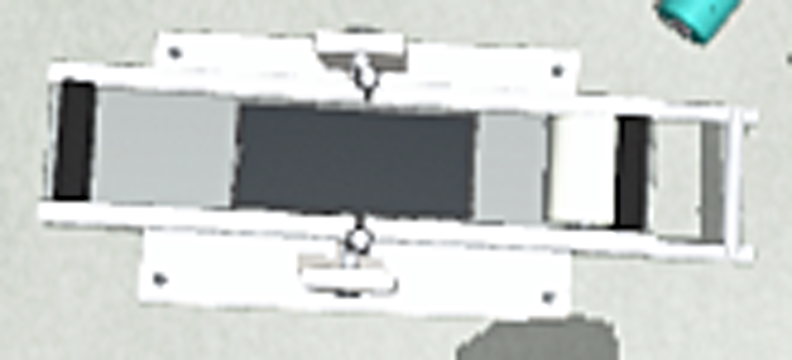

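View pics/c1.png

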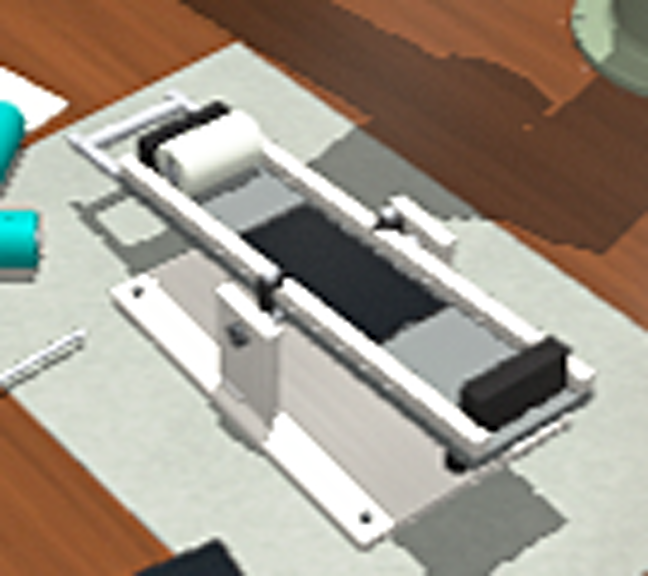

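The clip's black pointer tips show at about crop pixels (368,95) and (360,220) in the top view. The glass edges are at x of about 238 and 475, and the bar at x of about 735. Next: the geometry.

```bash
cat > h.py <<'E'
import numpy as np,cv2
from scipy.spatial.transform import Rotation as R
from rig import *
def q(w): return R.from_quat(w,scalar_first=True)
def ray(n,uv):
    c=get_calibration(n);K=c['intrinsics'];d=np.c_[np.atleast_2d(uv),np.ones(len(np.atleast_2d(uv)))]@np.linalg.inv(K).T
    return c['position'],q(c['rotation']).apply(d*[1,-1,-1])
def cast(n,uv,z,nrm=(0,0,1)):
    o,d=ray(n,uv);nrm=np.array(nrm);return o+d*((z-o@nrm)/(d@nrm))[:,None]
def proj(n,P):
    c=get_calibration(n);p=q(c['rotation']).inv().apply(np.atleast_2d(P)-c['position'])*[1,-1,-1];p=p@c['intrinsics'].T
    return p[:,:2]/p[:,2:]
E
python3 - <<'E'
from h import *
from scipy.optimize import least_squares
f=lambda a:(np.array(a)+.5)/4.8-.5+[225,165]
plate=f([(158,32),(580,50),(570,315),(140,300)])
glass=f([(238,103),(475,114),(470,220),(232,207)])
bar=f([(735,108),(735,258)])
stop=f([(95,82),(95,203),(619,118),(614,228)]) # inner faces top edge
# stand frame points; world ~: image up=+x, image left=+y
Pp=[(.095,.15,.012),(.095,-.15,.012),(-.095,-.15,.012),(-.095,.15,.012)]
t=-.1
def bed(p): # p rel hinge axis
    return R.from_euler('x',-t).apply(p)+[0,0,.08]
# tilt+ raises -y end => rotation about +x by -t
Pg=bed([(.0355,.079,.01),(.0355,-.079,.01),(-.0355,-.079,.01),(-.0355,.079,.01)])
Pb=bed([(.042,-.255,.004),(-.042,-.255,.004)])
P=np.vstack([Pp,Pg]);uv=np.vstack([plate,glass])
W=lambda v,P:R.from_euler('z',v[2]).apply(P)+[v[0],v[1],0]
s=least_squares(lambda v:(proj('top',W(v,P))-uv).ravel(),[.37,.1,0])
v=s.x;print(v,np.round(s.fun.reshape(-1,2),1).tolist()); np.save('pose.npy',v)
print('bar proj vs',proj('top',W(v,bed([(0,-.255,.004)]))),bar.mean(0),'world',W(v,bed([(0,-.255,.004)])),'level',W(v,[(0,-.255,.084)]))
# pointer tips -> bed y; plane of bed at rim height
Rb=R.from_euler('z',v[2])*R.from_euler('x',-t);n=Rb.apply([0,0,1]);h0=np.array([v[0],v[1],.08])
for hh in(.01,.02,.026):
  w=cast('top',f([(368,95),(360,220)]),n@h0+hh,n);print(hh,Rb.inv().apply(w-h0).round(4).tolist())
# what the model predicts for y markers in scene crop, near rim
g=lambda p:(p+.5-[265,140]+0)*4.8-.5
for y in(-.03,0,.03):print(y,'scenecrop',g(proj('scene',W(v,bed([(.05,y,.024),(-.05,y,.024)])))).round(0).tolist(),'top',((proj('top',W(v,bed([(.05,y,.024),(-.05,y,.024)])))-[225,165])*4.8).round(0).tolist())
E
```

```text
[ 0.52264715  0.09506917 -0.05529026] [[-0.6, -0.1], [-0.1, -0.2], [0.1, 0.7], [-0.3, 0.2], [-0.0, -0.6], [0.4, -0.1], [0.6, -0.1], [-0.0, 0.2]]
bar proj vs [[377.31001854 202.31019678]] [377.72916667 202.72916667] world [[ 0.50860364 -0.15866789  0.0585225 ]] level [[ 0.50855531 -0.15954116  0.084     ]]
0.01 [[0.0438, -0.0061, 0.01], [-0.0393, -0.0047, 0.01]]
0.02 [[0.0422, -0.0057, 0.02], [-0.0402, -0.0043, 0.02]]
0.026 [[0.0413, -0.0054, 0.026], [-0.0408, -0.0041, 0.026]]
-0.03 scenecrop [[250.0, 267.0], [361.0, 210.0]] top [[404.0, 83.0], [397.0, 234.0]]
0 scenecrop [[276.0, 288.0], [388.0, 229.0]] top [[358.0, 80.0], [351.0, 232.0]]
0.03 scenecrop [[304.0, 309.0], [416.0, 249.0]] top [[312.0, 77.0], [305.0, 230.0]]
```

```bash
python3 - <<'E'
import cv2,numpy as np
a=cv2.imread("pics/top0.png")[170:225,270:330]
b=cv2.imread("pics/scene0.png")[175:230,300:360]
r=lambda x:cv2.resize(x,(400,367*1),interpolation=cv2.INTER_NEAREST)
cv2.imwrite("pics/d.png",np.hstack([r(a),r(b)]))
E
```

```text
(no output)
```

View pics/d.png

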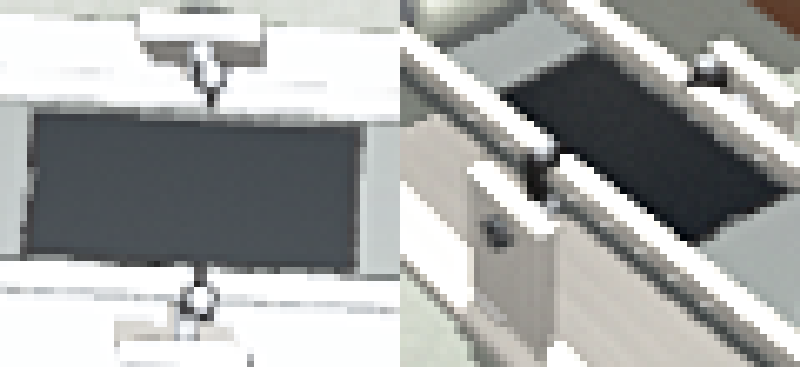

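move_arm(rows=[{"xyz":[3,-1.7,0],"angular":[0,0,2]},{"xyz":[8,-4.5,0],"angular":[0,0,5]},{"xyz":[13,-7.3,0],"angular":[0,0,8]},{"xyz":[18,-10.1,0.5],"angular":[0,0,11]},{"xyz":[23,-12.9,1.5],"angular":[0,0,14]},{"xyz":[28,-15.7,3],"angular":[0,0,17]},{"xyz":[33,-18.5,4.5],"angular":[0,0,19]},{"xyz":[38,-21.2,6],"angular":[0,0,20.9]},{"xyz":[42,-23.4,7],"angular":[0,0,20.9]},{"xyz":[43.6,-24.4,7],"angular":[0,0,20.9]}], hand=0.47, grip_force=30)

```text
t: 1.35
eef_pos: [0.5088, -0.1568, 0.1601]
tool_rot: [-0.0, 1.0, -0.027, -0.001]
ft_force: [0.2, -0.1, 0.1]
gripper_width: 0.0452
grip_force: 0.0
```

move_arm(rows=[{"xyz":[0,0.15,2],"angular":[0,0,0]},{"xyz":[0,0.15,5],"angular":[0,0,0]},{"xyz":[0,0.15,8],"angular":[0,0,0]},{"xyz":[0,0.15,10.5],"angular":[0,0,0]},{"xyz":[0,0.15,11.7],"angular":[0,0,0]},{"xyz":[0,0.15,12],"angular":[0,0,0]},{"xyz":[0,0.15,12],"angular":[0,0,0]}])

```text
t: 2.22
eef_pos: [0.5087, -0.161, 0.0419]
tool_rot: [0.0, 1.0, -0.028, 0.0]
ft_force: [-0.4, 0.3, -0.3]
gripper_width: 0.0452
grip_force: 0.0
```

```bash
python3 - <<'E'
from h import *
o=observe();print(o['t'],o['eef_pos'],o['ft_force'])
a=capture('top')[...,::-1];b=capture('scene')[...,::-1]
r=lambda x:cv2.resize(x,(395,400),interpolation=cv2.INTER_CUBIC)
cv2.imwrite('pics/e.png',np.hstack([r(a[150:250,330:430]),r(b[100:240,250:390])]))
cv2.imwrite('pics/top1.png',a);cv2.imwrite('pics/scene1.png',b)
E
```

```text
2.225 [ 0.50872726 -0.16096886  0.04191895] [-0.43992757  0.30111975 -0.30141187]
```

View pics/e.png

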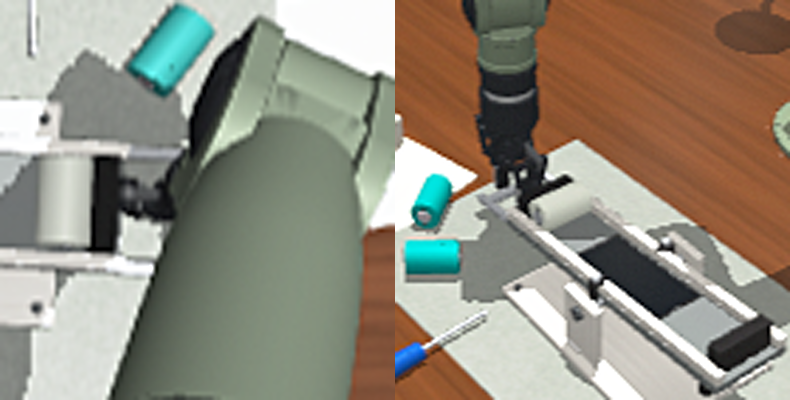

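The fingers straddle the bar: gripper at about (140,195) in the left crop, roller at (65,200). Closing now.

move_arm(rows=[{"xyz":[0,-0.15,0.1],"angular":[0,0,0]},{"xyz":[0,-0.15,0.1],"angular":[0,0,0]},{"xyz":[0,-0.15,0.1],"angular":[0,0,0]},{"xyz":[0,-0.15,0.1],"angular":[0,0,0]},{"xyz":[0,-0.15,0.1],"angular":[0,0,0]},{"xyz":[0,-0.15,0.1],"angular":[0,0,0]}], hand=1, grip_force=40)

```text
t: 3.08
eef_pos: [0.5086, -0.1585, 0.0407]
tool_rot: [-0.001, 1.0, -0.028, 0.0]
ft_force: [-0.1, 3.8, 6.1]
gripper_width: 0.0126
grip_force: 39.1
```

```bash
cat >> h.py <<'E'
v=np.load('pose.npy');h0=np.array([v[0],v[1],.08]);Z0=.0407
def theta(o): return -.1+(o['eef_pos'][2]-Z0)/.255
def prof(n,im,th,ys,xs=(-.02,-.01,0,.01,.02),zh=.032):
    Rb=R.from_euler('z',v[2])*R.from_euler('x',-th);out=[]
    for x in xs:
        uv=proj(n,Rb.apply(np.c_[np.full(len(ys),x),ys,np.full(len(ys),zh)])+h0).astype(np.float32)
        out.append(cv2.remap(im,uv[:,0][None],uv[:,1][None],cv2.INTER_LINEAR)[0])
    return np.median(np.array(out,float),0)
E
python3 - <<'E'
from h import *
o=observe();ys=np.arange(-.2,.2,.01)
for n in('top','scene'):
    im=capture(n);p=prof(n,im,theta(o),ys)
    print(n,[f"{1000*y:.0f}:"+",".join(f"{c:.0f}" for c in k) for y,k in zip(ys,p)])
E
```

```text
top ['-200:88,91,90', '-190:42,42,43', '-180:28,28,29', '-170:57,58,56', '-160:196,200,191', '-150:218,221,212', '-140:197,201,192', '-130:162,164,156', '-120:112,116,115', '-110:112,116,116', '-100:112,116,116', '-90:186,192,191', '-80:190,196,195', '-70:66,70,74', '-60:69,75,79', '-50:70,76,80', '-40:69,75,80', '-30:69,75,80', '-20:70,76,80', '-10:70,76,81', '0:70,75,80', '10:69,75,81', '20:70,75,80', '30:70,75,80', '40:70,76,80', '50:69,76,80', '60:69,76,80', '70:67,74,78', '80:163,168,168', '90:186,192,193', '100:186,192,192', '110:186,193,191', '120:186,192,191', '130:186,192,191', '140:186,192,191', '150:186,192,191', '160:187,193,192', '170:57,59,59', '180:46,45,46', '190:55,55,56']
scene ['-200:41,41,41', '-190:25,24,25', '-180:194,197,185', '-170:220,224,209', '-160:218,221,207', '-150:210,214,200', '-140:195,198,185', '-130:176,179,167', '-120:153,156,145', '-110:103,106,106', '-100:105,108,107', '-90:105,109,107', '-80:106,109,108', '-70:107,111,109', '-60:113,116,114', '-50:44,46,49', '-40:45,48,50', '-30:44,49,52', '-20:45,48,51', '-10:45,48,51', '0:44,47,52', '10:43,47,50', '20:42,46,50', '30:42,46,49', '40:39,44,48', '50:38,43,47', '60:37,41,47', '70:37,41,46', '80:36,40,46', '90:29,35,40', '100:155,160,159', '110:172,178,176', '120:171,177,176', '130:171,177,176', '140:171,177,176', '150:172,177,176', '160:144,149,148', '170:54,52,52', '180:48,47,46', '190:36,36,34']
```

```bash
cat >> h.py <<'E'
def roller(n,im,th):
    ys=np.arange(-.2,.2,.0005);p=prof(n,im,th,ys);m=((p[:,0]-p[:,2])>2.5)&(p[:,0]>100)
    m=cv2.morphologyEx(m.astype(np.uint8)[None],cv2.MORPH_OPEN,np.ones((1,25),np.uint8))[0]
    i=np.flatnonzero(m);return (1000*(ys[i[0]]+ys[i[-1]])/2,1000*(ys[i[-1]]-ys[i[0]])) if len(i) else (np.nan,0)
def look(k=3):
    T=[];Y=[];o=observe();s=roller('scene',capture('scene'),theta(o))
    for _ in range(k):
        o=observe();y,w=roller('top',capture('top'),theta(o));T.append(o['t']);Y.append(y)
    f=np.polyfit(np.array(T)-T[-1],Y,1)
    print('t%.2f z%.4f th%.4f F'%(o['t'],o['eef_pos'][2],theta(o)),o['ft_force'].round(1),'w%.4f'%o['gripper_width'],'top',np.round(Y,1),'wid%.0f'%w,'v %.0f mm/s'%f[0],'scene %.0f(%.0f)'%s)
E
python3 -c "from h import *;look(1)"
```

```text
** On entry to DLASCL parameter number  4 had an illegal value
  lhs /= scale
Traceback (most recent call last):
  File "h.py", line 29, in look
    f=np.polyfit(np.array(T)-T[-1],Y,1)
numpy.linalg.LinAlgError: SVD did not converge in Linear Least Squares
```

move_arm(rows=[{"xyz":[0,0,-0.2],"angular":[0,0,0]},{"xyz":[0,0,-0.5],"angular":[0,0,0]},{"xyz":[0,0.02,-0.9],"angular":[0,0,0]},{"xyz":[0,0.04,-1.3],"angular":[0,0,0]},{"xyz":[0,0.06,-1.6],"angular":[0,0,0]},{"xyz":[0,0.06,-1.8],"angular":[0,0,0]},{"xyz":[0,0.06,-2.0],"angular":[0,0,0]},{"xyz":[0,0.06,-2.0],"angular":[0,0,0]}])

```text
t: 4.28
eef_pos: [0.5085, -0.1594, 0.0605]
tool_rot: [-0.0, 1.0, -0.028, 0.0]
ft_force: [4.1, 3.5, -6.6]
gripper_width: 0.0127
grip_force: 39.1
```

```bash
python3 -c "from h import *;look(3)"
```

```text
t4.42 z0.0604 th-0.0229 F [ 4.5  2.9 -5.7] w0.0127 top [-147.5 -147.7 -147.5] wid42 v -0 mm/s scene -149(64)
```

move_arm(rows=[{"xyz":[0,0,-0.4],"angular":[0,0,0]},{"xyz":[0,0,-0.8],"angular":[0,0,0]},{"xyz":[0,0,-1.2],"angular":[0,0,0]},{"xyz":[0,0,-1.2],"angular":[0,0,0]},{"xyz":[0,0,-1.2],"angular":[0,0,0]},{"xyz":[0,0,-1.2],"angular":[0,0,0]},{"xyz":[0,0,-1.2],"angular":[0,0,0]},{"xyz":[0,0,-0.8],"angular":[0,0,0]}])

```text
t: 5.48
eef_pos: [0.5085, -0.1594, 0.0684]
tool_rot: [-0.0, 1.0, -0.028, 0.0]
ft_force: [3.2, 4.0, -5.1]
gripper_width: 0.0124
grip_force: 39.2
```

```bash
python3 -c "from h import *;look(3)"
```

```text
t5.62 z0.0682 th0.0078 F [ 4.3  4.1 -5.7] w0.0125 top [-142.2 -141.7 -142.2] wid41 v -0 mm/s scene -144(62)
```

move_arm(rows=[{"xyz":[0,0,-0.4],"angular":[0,0,0]},{"xyz":[0,0,-0.6],"angular":[0,0,0]},{"xyz":[0,0,-0.6],"angular":[0,0,0]},{"xyz":[0,0,-0.6],"angular":[0,0,0]},{"xyz":[0,0,-0.6],"angular":[0,0,0]},{"xyz":[0,0,-0.2],"angular":[0,0,0]}])

```text
t: 6.42
eef_pos: [0.5085, -0.1593, 0.0704]
tool_rot: [-0.0, 1.0, -0.028, 0.0]
ft_force: [3.7, 3.4, -6.8]
gripper_width: 0.0127
grip_force: 39.2
```

```bash
python3 -c "from h import *;look(3)"
```

```text
t6.58 z0.0701 th0.0154 F [ 4.7  3.4 -7.1] w0.0125 top [-129.2 -129.  -128. ] wid40 v 12 mm/s scene -132(61)
```

move_arm(rows=[{"xyz":[0,0,-0.3],"angular":[0,0,0]},{"xyz":[0,0,-0.5],"angular":[0,0,0]},{"xyz":[0,0,-0.5],"angular":[0,0,0]},{"xyz":[0,0,-0.5],"angular":[0,0,0]},{"xyz":[0,0,-0.5],"angular":[0,0,0]},{"xyz":[0,0,0],"angular":[0,0,0]}])

```text
t: 7.38
eef_pos: [0.5085, -0.1593, 0.0705]
tool_rot: [-0.0, 1.0, -0.028, 0.0]
ft_force: [3.8, 3.2, -4.6]
gripper_width: 0.0124
grip_force: 39.3
```

```bash
python3 -c "from h import *;look(4)"
```

```text
t7.58 z0.0701 th0.0153 F [ 3.3  3.9 -5. ] w0.0127 top [-118.  -117.  -116.7 -116. ] wid16 v 13 mm/s scene -95(28)
```

```bash
sed -i 's/&(p\[:,0\]>100)/\&(p[:,0]>100)|(p.min(1)>203)/' h.py; python3 -c "from h import *;look(3)"
```

```text
t7.78 z0.0702 th0.0156 F [ 3.8  3.  -5.5] w0.0124 top [-101.5 -101.  -100. ] wid41 v 15 mm/s scene -104(58)
```

move_arm(rows=[{"xyz":[0,0,-0.4],"angular":[0,0,0]},{"xyz":[0,0,-0.6],"angular":[0,0,0]},{"xyz":[0,0,-0.6],"angular":[0,0,0]},{"xyz":[0,0,-0.6],"angular":[0,0,0]},{"xyz":[0,0,-0.6],"angular":[0,0,0]},{"xyz":[0,0,-0.3],"angular":[0,0,0]},{"xyz":[0,0,0],"angular":[0,0,0]}])

```text
t: 8.7
eef_pos: [0.5085, -0.1593, 0.0702]
tool_rot: [-0.0, 1.0, -0.028, 0.0]
ft_force: [3.9, 3.6, -4.8]
gripper_width: 0.0126
grip_force: 39.4
```

```bash
python3 -c "from h import *;look(3)"
```

```text
t8.85 z0.0701 th0.0154 F [ 4.2  3.4 -4. ] w0.0124 top [-74.2 -72.5 -71. ] wid42 v 33 mm/s scene -79(60)
```

move_arm(rows=[{"xyz":[0,0,-0.4],"angular":[0,0,0]},{"xyz":[0,0,-0.6],"angular":[0,0,0]},{"xyz":[0,0,-0.6],"angular":[0,0,0]},{"xyz":[0,0,-0.6],"angular":[0,0,0]},{"xyz":[0,0,-0.3],"angular":[0,0,0]},{"xyz":[0,0,0],"angular":[0,0,0]}])

```text
t: 9.65
eef_pos: [0.5085, -0.1593, 0.0702]
tool_rot: [-0.0, 1.0, -0.028, 0.0]
ft_force: [3.3, 3.9, -3.8]
gripper_width: 0.0129
grip_force: 39.4
```

```bash
python3 -c "from h import *;look(3)"
```

```text
t9.80 z0.0702 th0.0155 F [ 4.2  3.7 -3.7] w0.0122 top [-42.5 -41.2 -39.7] wid42 v 27 mm/s scene -47(58)
```

move_arm(rows=[{"xyz":[0,0,-0.4],"angular":[0,0,0]},{"xyz":[0,0,-0.6],"angular":[0,0,0]},{"xyz":[0,0,-0.6],"angular":[0,0,0]},{"xyz":[0,0,-0.6],"angular":[0,0,0]},{"xyz":[0,0,-0.4],"angular":[0,0,0]},{"xyz":[0,0,-0.2],"angular":[0,0,0]},{"xyz":[0,0,-0.2],"angular":[0,0,0]}])

```text
t: 10.72
eef_pos: [0.5085, -0.1593, 0.0722]
tool_rot: [-0.0, 1.0, -0.028, 0.0]
ft_force: [4.4, 3.4, -3.9]
gripper_width: 0.0127
grip_force: 39.4
```

```bash
python3 -c "from h import *;look(3)"
```

```text
t10.88 z0.0723 th0.0238 F [ 3.6  3.8 -3.3] w0.0128 top [-5.2 -3.2 -1.5] wid42 v 38 mm/s scene -9(55)
```

move_arm(rows=[{"xyz":[0,0,0],"angular":[0,0,0]},{"xyz":[0,0,0],"angular":[0,0,0]},{"xyz":[0,0,0],"angular":[0,0,0]},{"xyz":[0,0,0],"angular":[0,0,0]},{"xyz":[0,0,0],"angular":[0,0,0]},{"xyz":[0,0,0],"angular":[0,0,0]}])

```text
t: 11.68
eef_pos: [0.5085, -0.1592, 0.0723]
tool_rot: [-0.0, 1.0, -0.028, 0.0]
ft_force: [3.5, 4.8, -3.6]
gripper_width: 0.0127
grip_force: 39.4
```

```bash
python3 -c "from h import *;look(3)"
```

```text
t11.82 z0.0723 th0.0240 F [ 3.7  4.1 -3.4] w0.0123 top [18.8 19.  19.8] wid41 v 10 mm/s scene 16(54)
```

move_arm(rows=[{"xyz":[0,0,-0.4],"angular":[0,0,0]},{"xyz":[0,0,-0.6],"angular":[0,0,0]},{"xyz":[0,0,-0.6],"angular":[0,0,0]},{"xyz":[0,0,-0.6],"angular":[0,0,0]},{"xyz":[0,0,-0.6],"angular":[0,0,0]},{"xyz":[0,0,-0.3],"angular":[0,0,0]},{"xyz":[0,0,0],"angular":[0,0,0]}])

```text
t: 12.75
eef_pos: [0.5085, -0.1593, 0.0723]
tool_rot: [-0.0, 1.0, -0.028, 0.0]
ft_force: [2.9, 5.1, -3.4]
gripper_width: 0.0125
grip_force: 39.5
```

```bash
python3 -c "from h import *;look(3)"
```

```text
t12.90 z0.0723 th0.0238 F [ 4.2  3.8 -4. ] w0.0126 top [70.5 73.8 76.3] wid42 v 57 mm/s scene 66(53)
```

move_arm(rows=[{"xyz":[0,0,0],"angular":[0,0,0]},{"xyz":[0,0,0],"angular":[0,0,0]},{"xyz":[0,0,0],"angular":[0,0,0]},{"xyz":[0,0,0],"angular":[0,0,0]},{"xyz":[0,0,0.15],"angular":[0,0,0]},{"xyz":[0,0,0.3],"angular":[0,0,0]},{"xyz":[0,0,0.3],"angular":[0,0,0]}])

```text
t: 13.82
eef_pos: [0.5085, -0.1593, 0.0694]
tool_rot: [-0.0, 1.0, -0.028, 0.0]
ft_force: [3.5, 4.3, -2.8]
gripper_width: 0.0124
grip_force: 39.6
```

```bash
python3 -c "from h import *;look(3)"
```

```text
t13.97 z0.0694 th0.0126 F [ 3.9  4.  -2.5] w0.0124 top [112.  112.  111.5] wid41 v -5 mm/s scene 110(52)
```

```bash
python3 -c "from h import *;look(4)"
```

```text
t14.22 z0.0694 th0.0127 F [ 4.   3.  -2.9] w0.0124 top [111.3 112.  112.  112.3] wid42 v 6 mm/s scene 111(53)
```

move_arm(rows=[{"xyz":[0,0,0.2],"angular":[0,0,0]},{"xyz":[0,0,0.4],"angular":[0,0,0]},{"xyz":[0,0,0.4],"angular":[0,0,0]},{"xyz":[0,0,0.4],"angular":[0,0,0]},{"xyz":[0,0,0.2],"angular":[0,0,0]}])

```text
t: 14.9
eef_pos: [0.5085, -0.1594, 0.0673]
tool_rot: [-0.0, 1.0, -0.028, 0.0]
ft_force: [4.1, 4.8, -3.5]
gripper_width: 0.0124
grip_force: 39.6
```

```bash
python3 -c "from h import *;look(3)"
```

```text
t15.05 z0.0674 th0.0047 F [ 3.7  4.7 -2.4] w0.0123 top [112.3 112.3 112.3] wid42 v -0 mm/s scene 111(52)
```

move_arm(rows=[{"xyz":[0,0,0.3],"angular":[0,0,0]},{"xyz":[0,0,0.6],"angular":[0,0,0]},{"xyz":[0,0,0.6],"angular":[0,0,0]},{"xyz":[0,0,0.6],"angular":[0,0,0]},{"xyz":[0,0,0.6],"angular":[0,0,0]},{"xyz":[0,0,0.4],"angular":[0,0,0]}])

```text
t: 15.85
eef_pos: [0.5085, -0.1594, 0.0632]
tool_rot: [-0.0, 1.0, -0.028, 0.0]
ft_force: [3.9, 3.1, -2.2]
gripper_width: 0.0124
grip_force: 39.6
```

```bash
python3 -c "from h import *;look(3)"
```

```text
t16.00 z0.0634 th-0.0111 F [ 2.4  3.1 -1.7] w0.0125 top [107.5 107.3 107.3] wid43 v -2 mm/s scene 107(53)
```

move_arm(rows=[{"xyz":[0,0,0.3],"angular":[0,0,0]},{"xyz":[0,0,0.4],"angular":[0,0,0]},{"xyz":[0,0,0.4],"angular":[0,0,0]},{"xyz":[0,0,0.4],"angular":[0,0,0]},{"xyz":[0,0,0.4],"angular":[0,0,0]},{"xyz":[0,0,0.2],"angular":[0,0,0]},{"xyz":[0,0,0],"angular":[0,0,0]}])

```text
t: 16.92
eef_pos: [0.5085, -0.1594, 0.0632]
tool_rot: [-0.0, 1.0, -0.028, 0.0]
ft_force: [3.1, 5.5, -2.7]
gripper_width: 0.0125
grip_force: 39.6
```

```bash
python3 -c "from h import *;look(3)"
```

```text
t17.07 z0.0633 th-0.0115 F [ 4.1  4.  -2.5] w0.0124 top [88.3 87.  86.5] wid41 v -18 mm/s scene 89(54)
```

move_arm(rows=[{"xyz":[0,0,0.3],"angular":[0,0,0]},{"xyz":[0,0,0.4],"angular":[0,0,0]},{"xyz":[0,0,0.4],"angular":[0,0,0]},{"xyz":[0,0,0.4],"angular":[0,0,0]},{"xyz":[0,0,0.4],"angular":[0,0,0]},{"xyz":[0,0,0.2],"angular":[0,0,0]},{"xyz":[0,0,0],"angular":[0,0,0]}])

```text
t: 18.0
eef_pos: [0.5085, -0.1594, 0.0632]
tool_rot: [-0.0, 1.0, -0.028, 0.0]
ft_force: [3.4, 4.6, -2.9]
gripper_width: 0.0123
grip_force: 39.6
```

```bash
python3 -c "from h import *;look(3)"
```

```text
t18.15 z0.0633 th-0.0115 F [ 2.7  4.8 -2. ] w0.0124 top [60.  59.3 57.8] wid42 v -23 mm/s scene 60(54)
```

move_arm(rows=[{"xyz":[0,0,0.3],"angular":[0,0,0]},{"xyz":[0,0,0.4],"angular":[0,0,0]},{"xyz":[0,0,0.4],"angular":[0,0,0]},{"xyz":[0,0,0.4],"angular":[0,0,0]},{"xyz":[0,0,0.4],"angular":[0,0,0]},{"xyz":[0,0,0.2],"angular":[0,0,0]},{"xyz":[0,0,0],"angular":[0,0,0]}])

```text
t: 19.08
eef_pos: [0.5086, -0.1594, 0.0632]
tool_rot: [-0.0, 1.0, -0.028, 0.0]
ft_force: [3.3, 4.0, -3.2]
gripper_width: 0.0125
grip_force: 39.5
```

```bash
python3 -c "from h import *;look(3)"
```

```text
t19.23 z0.0632 th-0.0117 F [ 3.3  4.8 -2.1] w0.0127 top [30.  28.  26.8] wid41 v -32 mm/s scene 30(56)
```

move_arm(rows=[{"xyz":[0,0,0.2],"angular":[0,0,0]},{"xyz":[0,0,0.2],"angular":[0,0,0]},{"xyz":[0,0,0.1],"angular":[0,0,0]},{"xyz":[0,0,0],"angular":[0,0,0]}])

```text
t: 19.77
eef_pos: [0.5085, -0.1594, 0.0631]
tool_rot: [-0.0, 1.0, -0.028, 0.0]
ft_force: [3.1, 4.0, -3.2]
gripper_width: 0.0125
grip_force: 39.5
```

```bash
python3 -c "from h import *;look(3)"
```

```text
t19.93 z0.0631 th-0.0120 F [ 3.3  3.8 -2.4] w0.0125 top [16.8 16.5 16. ] wid41 v -7 mm/s scene 16(56)
```

move_arm(rows=[{"xyz":[0,0,0.3],"angular":[0,0,0]},{"xyz":[0,0,0.4],"angular":[0,0,0]},{"xyz":[0,0,0.4],"angular":[0,0,0]},{"xyz":[0,0,0.4],"angular":[0,0,0]},{"xyz":[0,0,0.2],"angular":[0,0,0]},{"xyz":[0,0,0],"angular":[0,0,0]}])

```text
t: 20.72
eef_pos: [0.5085, -0.1594, 0.0631]
tool_rot: [-0.0, 1.0, -0.028, 0.0]
ft_force: [4.0, 3.6, -3.2]
gripper_width: 0.0127
grip_force: 39.5
```

```bash
python3 -c "from h import *;look(3)"
```

```text
t20.88 z0.0632 th-0.0118 F [ 4.5  4.6 -3.1] w0.0124 top [ 1.3 -0.2 -1.2] wid42 v -25 mm/s scene 1(56)
```

move_arm(rows=[{"xyz":[0,0,-0.25],"angular":[0,0,0]},{"xyz":[0,0,-0.4],"angular":[0,0,0]},{"xyz":[0,0,-0.4],"angular":[0,0,0]},{"xyz":[0,0,-0.4],"angular":[0,0,0]}])

```text
t: 21.42
eef_pos: [0.5085, -0.1594, 0.0671]
tool_rot: [-0.0, 1.0, -0.028, 0.0]
ft_force: [3.4, 4.7, -3.9]
gripper_width: 0.0126
grip_force: 39.5
```

```bash
python3 - <<'E'
from h import *
look(3)
a=capture('top')[...,::-1];b=capture('scene')[...,::-1]
r=lambda x:cv2.resize(x,(395,400),interpolation=cv2.INTER_CUBIC)
cv2.imwrite('pics/f.png',np.hstack([r(a[160:240,260:340]),r(b[140:260,280:400])]))
E
```

```text
t21.57 z0.0670 th0.0033 F [ 4.   4.2 -3.9] w0.0124 top [-4. -4. -4.] wid42 v -0 mm/s scene -5(55)
```

View pics/f.png

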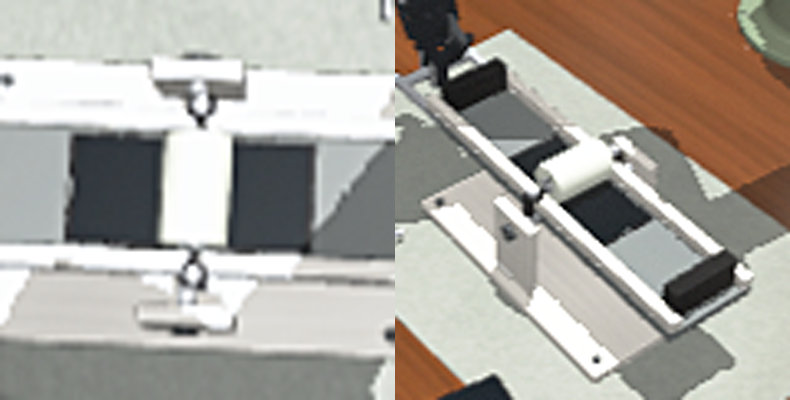

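The roller sits at the pointers: its middle is at crop x of about 196, and the pointer tips are at 203 (top) and 193 (bottom). The bed looks level. I'll hold for more than 5 s.

move_arm(rows=[{"xyz":[0,0,0],"angular":[0,0,0]},{"xyz":[0,0,0],"angular":[0,0,0]},{"xyz":[0,0,0],"angular":[0,0,0]},{"xyz":[0,0,0],"angular":[0,0,0]},{"xyz":[0,0,0],"angular":[0,0,0]},{"xyz":[0,0,0],"angular":[0,0,0]},{"xyz":[0,0,0],"angular":[0,0,0]},{"xyz":[0,0,0],"angular":[0,0,0]},{"xyz":[0,0,0],"angular":[0,0,0]},{"xyz":[0,0,0],"angular":[0,0,0]}])

```text
t: 22.98
eef_pos: [0.5085, -0.1594, 0.067]
tool_rot: [-0.0, 1.0, -0.028, 0.0]
ft_force: [3.9, 3.8, -3.1]
gripper_width: 0.0129
grip_force: 39.5
```

move_arm(rows=[{"xyz":[0,0,0],"angular":[0,0,0]},{"xyz":[0,0,0],"angular":[0,0,0]},{"xyz":[0,0,0],"angular":[0,0,0]},{"xyz":[0,0,0],"angular":[0,0,0]},{"xyz":[0,0,0],"angular":[0,0,0]},{"xyz":[0,0,0],"angular":[0,0,0]},{"xyz":[0,0,0],"angular":[0,0,0]},{"xyz":[0,0,0],"angular":[0,0,0]},{"xyz":[0,0,0],"angular":[0,0,0]},{"xyz":[0,0,0],"angular":[0,0,0]}])

```text
t: 24.22
eef_pos: [0.5085, -0.1594, 0.067]
tool_rot: [-0.0, 1.0, -0.028, 0.0]
ft_force: [3.5, 4.1, -3.1]
gripper_width: 0.0124
grip_force: 39.5
```

```bash
python3 -c "from h import *;look(3)"
```

```text
t24.38 z0.0670 th0.0032 F [ 3.6  5.  -3.1] w0.0126 top [-4.  -4.2 -4.2] wid42 v -2 mm/s scene -5(55)
```

move_arm(rows=[{"xyz":[0,0,0],"angular":[0,0,0]},{"xyz":[0,0,0],"angular":[0,0,0]},{"xyz":[0,0,0],"angular":[0,0,0]},{"xyz":[0,0,0],"angular":[0,0,0]},{"xyz":[0,0,0],"angular":[0,0,0]},{"xyz":[0,0,0],"angular":[0,0,0]},{"xyz":[0,0,0],"angular":[0,0,0]},{"xyz":[0,0,0],"angular":[0,0,0]},{"xyz":[0,0,0],"angular":[0,0,0]},{"xyz":[0,0,0],"angular":[0,0,0]}])

```text
t: 25.68
eef_pos: [0.5085, -0.1594, 0.067]
tool_rot: [-0.0, 1.0, -0.028, 0.0]
ft_force: [2.7, 4.5, -2.8]
gripper_width: 0.0126
grip_force: 39.5
```

move_arm(rows=[{"xyz":[0,0,0],"angular":[0,0,0]},{"xyz":[0,0,0],"angular":[0,0,0]},{"xyz":[0,0,0],"angular":[0,0,0]},{"xyz":[0,0,0],"angular":[0,0,0]},{"xyz":[0,0,0],"angular":[0,0,0]},{"xyz":[0,0,0],"angular":[0,0,0]},{"xyz":[0,0,0],"angular":[0,0,0]},{"xyz":[0,0,0],"angular":[0,0,0]},{"xyz":[0,0,0],"angular":[0,0,0]},{"xyz":[0,0,0],"angular":[0,0,0]}])

```text
t: 26.92
eef_pos: [0.5085, -0.1594, 0.067]
tool_rot: [-0.0, 1.0, -0.028, 0.0]
ft_force: [4.3, 4.3, -2.7]
gripper_width: 0.0125
grip_force: 39.5
```

move_arm(rows=[{"xyz":[0,0,0],"angular":[0,0,0]},{"xyz":[0,0,0],"angular":[0,0,0]},{"xyz":[0,0,0],"angular":[0,0,0]},{"xyz":[0,0,0],"angular":[0,0,0]},{"xyz":[0,0,0],"angular":[0,0,0]},{"xyz":[0,0,0],"angular":[0,0,0]},{"xyz":[0,0,0],"angular":[0,0,0]},{"xyz":[0,0,0],"angular":[0,0,0]}])

```text
t: 27.92
eef_pos: [0.5085, -0.1594, 0.067]
tool_rot: [-0.0, 1.0, -0.028, 0.0]
ft_force: [4.6, 3.8, -3.7]
gripper_width: 0.0125
grip_force: 39.5
```

```bash
python3 -c "from h import *;look(3)"
```

```text
t28.07 z0.0671 th0.0033 F [ 4.5  3.9 -3.1] w0.0125 top [-4.2 -4.  -4. ] wid42 v 3 mm/s scene -5(55)
```

```bash
python3 -c "from rig import *;print(job_done())"
```

```text
the job is handed in; nothing more can be done
None
```

The roller crossed the whole glass to +112 mm without reaching the far stop. It then rested about 1 mm from the mark for over 6 s, with the bar still held and the bed about level, and I handed the job in at about 28 s; no verdict came back.

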